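Switch the vial sorter over and feed the waiting vials

TASK

One chute of the vial sorter is full. Rock its seesaw gate fully over by pressing down the raised end with a fingertip, so that it feeds the empty chute, and then gently push the three vials lying on the loading shelf over the shelf's edge so that they all roll down into the empty chute. Do not pinch or pick up any vial, and leave the vials already in the full chute and the things standing on the bench alone.

Things in the scene. Friction and masses are not known exactly. Their poses are not given: they have to be found in the camera images.
- sorter: Gravity vial sorter of aluminium sheet on a teal 150 x 480 mm base plate, fixed to the bench, turned up to 0.3 rad. Origin on the bench under the gate's pivot; x points across the chutes away from the robot, y from the full chute (-y) to the empty chute (+y), z up. All offsets given for the other entries are along these axes.
- gate (a joint): Tilt of the seesaw gate, rad. -0.30: at the stop, +y end up, feeds the full chute under the shelf. +0.30: other stop, +y end down, feeds the empty chute. Starts at -0.30 to -0.24. Balanced, and friction keeps it where it is left; about 1 N down on its +y end moves it. Pivot along x, 78 mm above the bench.
- gate_tread (a point): Ribbed finger tread on top of the gate near its +y end, 72 mm from the pivot, mid-width, open above. 105 mm above the bench with the gate at -0.30, 62 mm at the +0.30 stop; moves only 4 mm in y. The gate is a rubber-faced aluminium channel, flanges 8 mm high and 99 mm apart, 85 mm long from the pivot to its +y end; its 60 mm -y end is under the shelf.
- shelf_edge (a point): Middle of the loading shelf's edge, on its surface, 118 mm above the bench, 20 mm to -y of the pivot. The level shelf reaches 160 mm back from here to -y, 98 mm wide inside rails 10 mm high, open at its -y end. The vials wait 20 to 102 mm back from this edge. Pushed over it, a vial drops on to the gate and rolls down to the gate's low end, into the chute there.
- backstop (a point): Middle of the top edge of the backstop, a cross plate 3 mm thick along x, 132 mm above the bench, 21 mm to +y of the pivot, that stops vials coming over the shelf's edge (40 mm gap between). It is carried by two white cheeks, also 132 mm high, at x -56 and 56 mm, y -23 to 23 mm.
- empty_chute (a point): Middle of the floor of the empty chute (same axes as the sorter). The chute runs down along +y at 16 degrees from y 84 to 234 mm of the sorter's origin, floor 55 mm to 12 mm high, 100 mm wide, with an end stop.
- full_chute (a point): Middle of the floor of the full chute under the loading shelf (same axes), which runs down along -y at 16 degrees from y -60 to -234 mm of the sorter's origin, floor 63 mm to 13 mm high.
- vial1: First waiting vial (nearest to the shelf's edge), lying across the loading shelf: 40 ml amber glass vial, 28 mm diameter, 95 mm long over its 24 mm wide black screw cap, 0.07 kg; origin at mid-length on its long axis (its x axis, cap at +x; may be rolled to any angle about it). Axis 132 mm above the bench. Rolls at a light push, stops when left.
- vial2: Second waiting vial (second from the shelf's edge), lying across the loading shelf: 40 ml amber glass vial, 28 mm diameter, 95 mm long over its 24 mm wide black screw cap, 0.07 kg; origin at mid-length on its long axis (its x axis, cap at +x; may be rolled to any angle about it). Axis 132 mm above the bench. Rolls at a light push, stops when left.
- vial3: Third waiting vial (farthest from the shelf's edge), lying across the loading shelf: 40 ml amber glass vial, 28 mm diameter, 95 mm long over its 24 mm wide black screw cap, 0.07 kg; origin at mid-length on its long axis (its x axis, cap at +x; may be rolled to any angle about it). Axis 132 mm above the bench. Rolls at a light push, stops when left.
- stored1: Vial 1 of the five already lying in the full chute, counted from its end stop: 40 ml amber glass vial, 28 mm diameter, 95 mm long over its 24 mm wide black screw cap, 0.07 kg; origin at mid-length on its long axis (its x axis, cap at +x; may be rolled to any angle about it).
- stored2: Vial 2 of the five already lying in the full chute, counted from its end stop: 40 ml amber glass vial, 28 mm diameter, 95 mm long over its 24 mm wide black screw cap, 0.07 kg; origin at mid-length on its long axis (its x axis, cap at +x; may be rolled to any angle about it).
- stored3: Vial 3 of the five already lying in the full chute, counted from its end stop: 40 ml amber glass vial, 28 mm diameter, 95 mm long over its 24 mm wide black screw cap, 0.07 kg; origin at mid-length on its long axis (its x axis, cap at +x; may be rolled to any angle about it).
- stored4: Vial 4 of the five already lying in the full chute, counted from its end stop: 40 ml amber glass vial, 28 mm diameter, 95 mm long over its 24 mm wide black screw cap, 0.07 kg; origin at mid-length on its long axis (its x axis, cap at +x; may be rolled to any angle about it).
- stored5: Vial 5 of the five already lying in the full chute, counted from its end stop: 40 ml amber glass vial, 28 mm diameter, 95 mm long over its 24 mm wide black screw cap, 0.07 kg; origin at mid-length on its long axis (its x axis, cap at +x; may be rolled to any angle about it).
- spare_vial: The same kind of vial (28 x 95 mm) standing upright on the bench at the robot's side of the sorter; origin at the centre of its underside. Bystander.
- beaker: Glass beaker, 68 mm wide, 85 mm high, on the bench beyond the sorter; origin at the centre of its underside. Bystander.
- reagent: White plastic reagent bottle, 60 mm wide, 125 mm high, on the bench beyond the sorter; origin at the centre of its underside. Bystander.
There are look-alikes about, which are no part of the job. Leave any red or turquoise look-alike of the vial3 alone.

How it is judged:
On the way, in this order (a step that is already met when the one before it is completed fails the run):
1. the gate is rocked over to the empty chute while all three vials still lie on the shelf (value of joint gate above 0.25 rad and height (world z) of each of vial1, vial2, vial3 above 0.12 m), for 0.2 s.
2. all three waiting vials lie in the empty chute (y of vial1 in the frame of empty_chute between -0.08 and 0.08 m and x of vial1 in the frame of empty_chute between -0.03 and 0.03 m and z of each of vial1, vial2, vial3 in the frame of empty_chute below 0.045 m and y of vial2 in the frame of empty_chute between -0.08 and 0.08 m and x of vial2 in the frame of empty_chute between -0.03 and 0.03 m and y of vial3 in the frame of empty_chute between -0.08 and 0.08 m and x of vial3 in the frame of empty_chute between -0.03 and 0.03 m), for 0.2 s.
At the end, for the whole second after the job is handed in: The gate is within 0.05 rad of its stop on the empty chute's side, the three vials lie at rest in the empty chute, the five stored vials are still in the full chute, and the things on the bench still stand (all of step 2 and value of joint gate above 0.25 rad and linear speed of each of vial1, vial2, vial3 below 0.03 m/s and y of stored1 in the frame of full_chute between -0.09 and 0.09 m and x of stored1 in the frame of full_chute between -0.03 and 0.03 m and z of each of stored1, stored2, stored3, stored4, stored5 in the frame of full_chute below 0.045 m and y of stored2 in the frame of full_chute between -0.09 and 0.09 m and x of stored2 in the frame of full_chute between -0.03 and 0.03 m and y of stored3 in the frame of full_chute between -0.09 and 0.09 m and x of stored3 in the frame of full_chute between -0.03 and 0.03 m and y of stored4 in the frame of full_chute between -0.09 and 0.09 m and x of stored4 in the frame of full_chute between -0.03 and 0.03 m and y of stored5 in the frame of full_chute between -0.09 and 0.09 m and x of stored5 in the frame of full_chute between -0.03 and 0.03 m and angle between each of spare_vial, beaker, reagent's own z axis and vertical below 0.2 rad); the robot touches nothing.
It fails at once if a waiting vial was lifted (more than 25 mm above where it lay) (height (world z) of any of vial1, vial2, vial3 above 0.157 m).
It fails at once if a waiting vial was squeezed or pushed hard (over 15 N) (contact force between the fingers and vial1 above 15 N or contact force between the fingers and vial2 above 15 N or contact force between the fingers and vial3 above 15 N).
It fails at once if a waiting vial went down the full chute or off the back of the shelf ((y of vial1 in the frame of sorter below -0.045 m and height (world z) of vial1 below 0.1 m) or (y of vial2 in the frame of sorter below -0.045 m and height (world z) of vial2 below 0.1 m) or (y of vial3 in the frame of sorter below -0.045 m and height (world z) of vial3 below 0.1 m)).
It fails at once if a stored vial was moved by more than 25 mm (distance of any of stored1, stored2, stored3, stored4, stored5 from where it was at the start of the episode above 0.025 m).
It fails at once if a bystander was moved by more than 20 mm (distance of any of spare_vial, beaker, reagent from where it was at the start of the episode above 0.02 m).
It also fails if it takes over 48 s, if anything falls off the work surface, if the arm or the gripper's body presses on something with over 40 N, if the wrist force passes 120 N, or if a joint passes its speed limit or range.

ROBOT

A 7-joint arm with a two-finger parallel gripper is mounted at the origin on the work surface. World frame = base frame: x ahead of the robot, y to its left, z up, the work surface at z = 0. Lengths are in m, angles in rad, forces in N, time in s.
With the tool pointing down it reaches from about 0.425 to 0.925 m from the base axis. Payload 6.8 kg.
Tool frame: the origin (TCP) lies between the finger pads; the fingertips stand 14 mm ahead of it and the grasp point (between the pads) lies 5 mm behind it; z points along the fingers, y is the line along which they close (so a half turn about z gives the same grasp; the last joint's range is limited). The gripper opens to 85 mm and grips with 20 to 120 N. Pads are 22 mm wide; open, the fingers measure 114 mm over their backs; the gripper's body (76 mm by 85 mm) begins 54 mm behind the grasp point. The pads swing forward as they close: fully open they stand 13 mm farther back than shut.
Start: joints at [-1.25, 0.477, 0.022, 1.555, -0.011, 1.109, -0.083], TCP at [0.281, 0.614, 0.245] pointing down, gripper open.
Joint ranges: [-2.96, 2.96], [-0.34, 2.1], [-1.41, 1.46], [0.24, 2.44], [-1.37, 4.51], [0.17, 1.92], [-2.96, 2.96]. Speed limits (rad/s): [2.39, 2.39, 3.14, 3.14, 3.14, 3.14, 3.14].

INTERFACE

Orientations are given as a rotation vector (axis times angle).
In Python, from bench import r, imaging gives the robot as it stands.
- The arm moves only by the tool apply_moves, never from a script. Its argument "moves" is a list of rows, each a list of 2 entries, a list of its own where there are three numbers: the shift along the tool's x, y, z in cm, then the turn about the tool's z in rad. In form: [[[tx, ty, tz], roll], ...]. A call has 1 to 10 rows; each row is the pose to reach, as a shift and turn from the pose commanded when the call began, along the tool's axes at that moment; what a row does not reach only later rows make up. A row lasts 1/12 s, in which the tool goes at most 41.7 mm and 7.16 degrees, less where a joint would pass 70% of its speed; a pose out of reach is approached as far as the arm can. A call with a gripper value outside its range is refused whole. "claw" is the opening, from 0 (shut) to 1 (fully open), set as the call begins (left out, the last holds). The fingers move at their own pace and stop on an object; "grip_force" is the grip in N (left out, the last holds). Time passes only in rows, so rows that repeat a pose let the fingers close. It gives the time, the measured TCP pose, the force and the opening at its end, in the units of the state.
- r.get_obs(): the state, without advancing time (a new reading comes with each control period).
- imaging.grab_frame(name): name is "side" or "top"; returns a dict with "frame" (420x560x3 uint8, blue, green, red), "intrinsics" (3x3 intrinsics, pixels), "T" (4x4, takes a point from camera to world coordinates). Camera axes: x right, y up, looking along -z (the intrinsics and any distortion apply to the point x, -y, -z); pixel columns grow to the right and rows downward; lengths in m; the calibration is good to about 2 mm. A picture is of the moment at which its call begins. There is no depth.
- r.hand_in(): hands the job in, once; it reports no verdict.
The state is a dict: "clock": time; "joints": joint angles; "qvel": joint speeds; "tau": joint torques, N m; "tcp_pos": TCP position; "orientation": TCP orientation; "contact_force": force on the tool from outside, world axes, zero at the start; "moment": the same for the moment, N m; "grip_width": finger opening in m.
Only numpy, scipy, OpenCV 4.12 (cv2) and the standard library are available. Lean on these libraries where they do the work, as an engineer would, in place of code of your own. Each camera call takes 0.05 s, during which the arm holds its last target. There are 200 camera calls.

## Working session

There is one attempt and no reset: what is moved stays moved. The work goes in short steps, Python scripts to look and compute and a tool call to move; the robot and the scene stay as the last step left them, time stands still between calls to the robot, and variables do not carry over. Pictures are saved under pics/ and viewed, on a budget of 10 in all, crops included, one or two more only if the job needs it, and the job is handed in when it is done.

Besides the shell and the picture viewer there is one more tool, called after "Emit:" as name([rows], argument=value, ...), one row to a line, values as JSON. apply_moves: Moves the arm, as the interface text tells. Its arguments: {"type":"object","properties":{"moves":{"type":"array","items":{"type":"array"}},"claw":{"type":"number"},"grip_force":{"type":"number"}},"required":["moves"]}

```bash
mkdir -p pics
cat > h.py <<'E'
import numpy as np, cv2
from bench import r, imaging
from scipy.spatial.transform import Rotation as R
def grab(n,f):
    d=imaging.grab_frame(n); cv2.imwrite(f,d["frame"]); return d
def ray(d,u,v,z):
    K=np.array(d["intrinsics"]);T=np.array(d["T"])
    c=np.linalg.inv(K)@[u,v,1]; w=T[:3,:3]@[c[0],-c[1],-c[2]]; o=T[:3,3]
    return o+w*(z-o[2])/w[2]
def proj(d,P):
    K=np.array(d["intrinsics"]);T=np.array(d["T"])
    c=(np.asarray(P)-T[:3,3])@T[:3,:3]; p=K@[c[0],-c[1],-c[2]]; return p[:2]/p[2]
E
python3 - <<'E'
from h import *
import pickle
a=grab("top","pics/t0.png");b=grab("side","pics/s0.png")
pickle.dump((a,b),open("cal.pkl","wb"))
print(a.keys(),a["T"],b["T"]); o=r.get_obs(); print(o["tcp_pos"],R.from_rotvec(o["orientation"]).as_matrix(),o["contact_force"],o["clock"])
cv2.imwrite("pics/both.png",np.hstack([cv2.resize(a["frame"],(800,600))]))
E
```

```text
dict_keys(['frame', 'intrinsics', 'T']) [[-0.01026745  0.98999316 -0.14074134  0.42724648]
 [-0.99991788 -0.00908551  0.00903791  0.01297434]
 [ 0.00766876  0.14082258  0.99000515  0.83498542]
 [ 0.          0.          0.          1.        ]] [[ 0.81202318  0.29945607 -0.50094352  0.19345046]
 [-0.58327524  0.38667777 -0.71433206 -0.50896261]
 [-0.02020735  0.87224215  0.48865663  0.46478917]
 [ 0.          0.          0.          1.        ]]
[0.28045394 0.61341798 0.24440871] [[-9.09469609e-01  4.15770020e-01 -5.66400530e-04]
 [ 4.15770383e-01  9.09468269e-01 -1.56700557e-03]
 [-1.36390628e-04 -1.66063651e-03 -9.99998612e-01]] [-0.55535089 -0.21470585  0.64292944] 0.1
```

View pics/both.png

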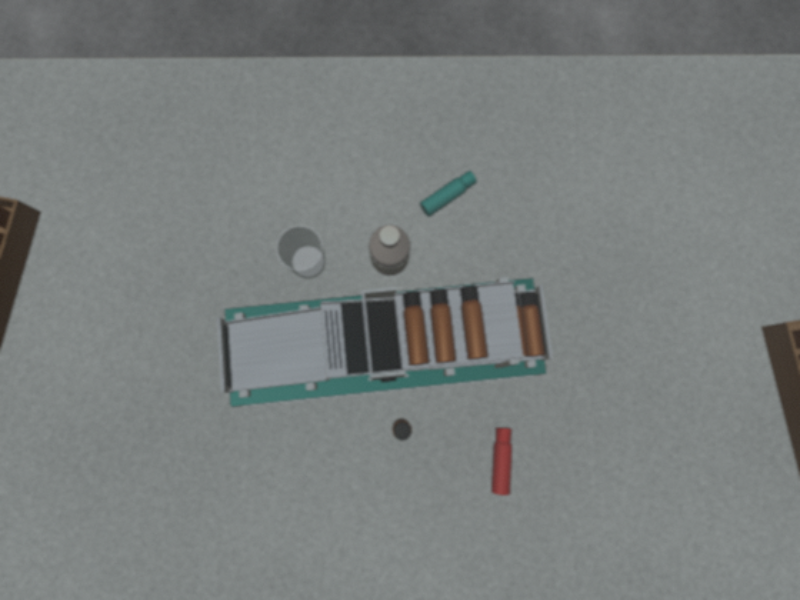

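View pics/s0.png

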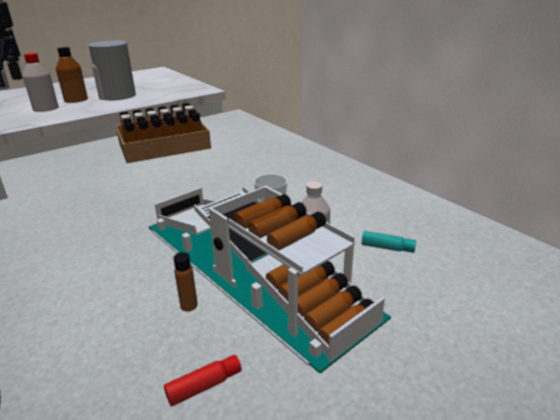

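The top view (800x600) shows the teal base at corners (225,308), (534,279), (546,373) and (231,405). The three shelf vials are at about x 415, 442 and 474. The full chute is on the right, and the spare vial stands at (402,429). Next I'll crop in for a precise fit.

Run:
```python
from h import *
import pickle
a,b=pickle.load(open("cal.pkl","rb"))
cv2.imwrite("pics/t0c.png",cv2.resize(a["frame"][185:295,145:395],None,fx=3.2,fy=3.2,interpolation=cv2.INTER_CUBIC))
c=np.array([(225,308),(534,279),(546,373),(231,405)])*.7
m=np.array([[.075,.24],[.075,-.24],[-.075,-.24],[-.075,.24]])
W=np.array([ray(a,u,v,.004)[:2] for u,v in c]);print(W)
cen=W.mean(0);H=(m).T@(W-cen);th=np.arctan2(H[0,1]-H[1,0],H[0,0]+H[1,1]);print(cen,th)
Rm=np.array([[np.cos(th),-np.sin(th)],[np.sin(th),np.cos(th)]]);print((m@Rm.T+cen-W)*1e3)
for n,p in dict(edge=(0,-.02,.118),back=(0,.021,.132),tread=(0,.069,.105),v1=(0,-.034,.132)).items():
  q=Rm@p[:2]+cen;P=[*q,p[2]];print(n,np.round(P,4),proj(a,P),(proj(a,P)-[145,185])*3.2)
```

```text
[[ 0.56092984  0.26871658]
 [ 0.60239376 -0.21067008]
 [ 0.45628982 -0.22225319]
 [ 0.41315571  0.25472125]]
[0.50819228 0.02262864] 0.08810509399213119
[[ 0.85366028 -0.4195015 ]
 [ 1.62549477  0.82895594]
 [-1.68875451 -0.78660993]
 [-0.79040054  0.37715549]]
edge [0.51   0.0027 0.118 ] [279.20631022 231.53562142] [429.46019271 148.91398854]
back [0.5063 0.0435 0.132 ] [257.31079536 232.80744832] [359.39454514 152.98383462]
tread [0.5021 0.0914 0.105 ] [233.05030042 236.78985696] [281.76096134 165.72754227]
v1 [ 0.5112 -0.0112  0.132 ] [286.80228528 229.94206037] [453.76731288 143.81459319]
```

View pics/t0c.png

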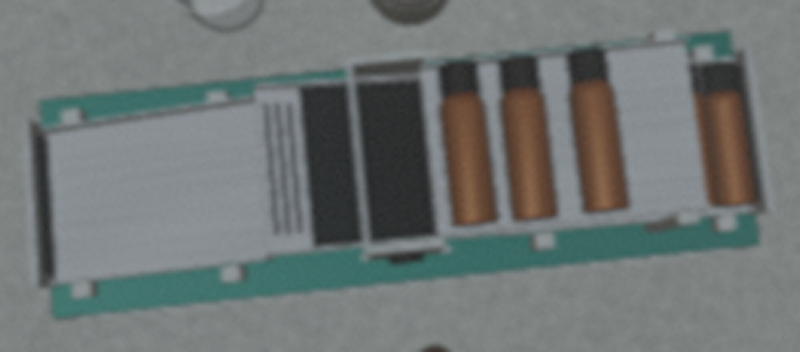

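The fit agrees with the picture: tread, backstop and edge project onto their features within about 2 px in the crop. I'll shut the fingers and travel to above the tread, turning the closing line along the sorter's x.

Emit:
apply_moves([
  [[-41.9,-38.3,0],1.054],
  [[-41.9,-38.3,0],1.054],
  [[-41.9,-38.3,0],1.054],
  [[-41.9,-38.3,0],1.054],
  [[-41.9,-38.3,0],1.054],
  [[-41.9,-38.3,0],1.054],
  [[-41.9,-38.3,0],1.054],
  [[-41.9,-38.3,0],1.054],
  [[-41.9,-38.3,0],1.054],
  [[-41.9,-38.3,0],1.054],
], claw=0, grip_force=20)

```text
clock: 0.93
tcp_pos: [0.4436, 0.2283, 0.2452]
orientation: [-2.125, -2.314, 0.0]
contact_force: [1.5, 0.3, -0.1]
grip_width: -0.0
```

```bash
cat >> h.py <<'E'
C=np.array([.50819,.02263]);TH=.0881
S=np.array([[np.cos(TH),-np.sin(TH)],[np.sin(TH),np.cos(TH)]])
def shift(sx,sy,z):
    "tool shift in cm and roll to reach TCP at sorter x,y and height z"
    o=r.get_obs();M=R.from_rotvec(o["orientation"]).as_matrix();p=np.array(o["tcp_pos"])
    w=np.array([*(C+S@[sx,sy]),z]);e=(TH-np.arctan2(M[1,1],M[0,1])+np.pi/2)%np.pi-np.pi/2
    print("clock",o["clock"],"tcp",p.round(4),"sorter",(S.T@(p[:2]-C)).round(4),"tilt",M[:,2].round(3),"F",np.round(o["contact_force"],2),"w",o["grip_width"])
    print("shift cm",((M.T@(w-p))*100).round(2),"roll",round(-e,3))
E
python3 - <<'E'
from h import *
import pickle
shift(0,.069,.17)
a,b=pickle.load(open("cal.pkl","rb"))
for u,v in [(468,145),(528,138),(599,130)]: print((S.T@(ray(a,u/3.2+145,v/3.2+185,.138)[:2]-C)).round(4))
E
```

```text
clock 0.9333 tcp [0.4436 0.2283 0.2452] sorter [-0.0463  0.2106] tilt [-0.  0. -1.] F [ 1.51  0.3  -0.12] w -4.1477529864359755e-05
shift cm [-14.14   4.67   7.52] roll -0.003
[-0.0022 -0.0418]
[-0.0015 -0.0767]
[-0.0009 -0.118 ]
```

Emit:
apply_moves([
  [[-4,1.3,0],0],
  [[-8,2.6,0],0],
  [[-12,4,2],0],
  [[-14.1,4.7,4],0],
  [[-14.1,4.7,7],0],
  [[-14.1,4.7,9],0],
  [[-14.1,4.7,9],0],
  [[-14.1,4.7,9],0],
])

```text
clock: 1.6
tcp_pos: [0.5019, 0.0938, 0.1547]
orientation: [-2.121, -2.316, 0.004]
contact_force: [0.4, 0.5, 0.6]
grip_width: 0.0003
```

Run:
```python
from h import *
shift(0,.069,.076)
d=grab("side","pics/s1.png");cv2.imwrite("pics/s1c.png",cv2.resize(d["frame"][80:320,120:420],None,fx=2.5,fy=2.5))
```

```text
clock 1.6 tcp [0.5019 0.0938 0.1547] sorter [-0.      0.0714] tilt [-0.003 -0.001 -1.   ] F [0.41 0.5  0.63] w 0.00032008553989253043
shift cm [-0.23  0.02  7.87] roll -0.0
```

View pics/s1c.png

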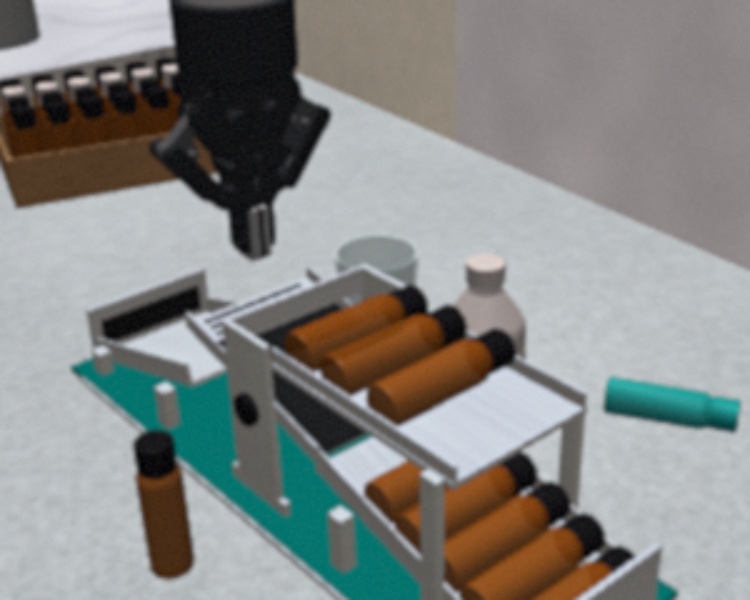

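The shut fingertips, at (258,255) in the crop, hang over the ribbed tread. The gate's +y end is up and all the vials are in place. Pressing down now, slowly.

Emit:
apply_moves([
  [[-0.1,0,2],0],
  [[-0.2,0,3],0],
  [[-0.2,0,3.8],0],
  [[-0.2,0,4.6],0],
  [[-0.2,0,5.4],0],
  [[-0.2,0,6.2],0],
  [[-0.2,0,6.9],0],
  [[-0.2,0,7.5],0],
  [[-0.2,0,7.8],0],
  [[-0.2,0,7.8],0],
])

```text
clock: 2.48
tcp_pos: [0.5034, 0.0918, 0.0789]
orientation: [-2.122, -2.315, -0.001]
contact_force: [-7.1, -1.2, 25.4]
grip_width: 0.0001
```

Emit:
apply_moves([
  [[0,0,0],0],
  [[0,0,0],0],
  [[0,0,-1],0],
  [[0,0,-4],0],
  [[0,0,-8],0],
  [[0,0,-12],0],
  [[0,0,-15.5],0],
  [[0,0,-15.5],0],
])

```text
clock: 3.15
tcp_pos: [0.5065, 0.0923, 0.2388]
orientation: [2.12, 2.312, 0.016]
contact_force: [0.5, 0.3, 0.2]
grip_width: -0.0
```

Run:
```python
from h import *
shift(0,-.165,.235)
d=grab("side","pics/s2.png");cv2.imwrite("pics/s2c.png",cv2.resize(d["frame"][80:320,120:420],None,fx=2.5,fy=2.5))
```

```text
clock 3.15 tcp [0.5065 0.0923 0.2388] sorter [0.0045 0.0696] tilt [ 0.01   0.004 -1.   ] F [0.52 0.35 0.18] w -1.9406043281407453e-05
shift cm [-23.46  -0.43   0.3 ] roll -0.001
```

View pics/s2c.png

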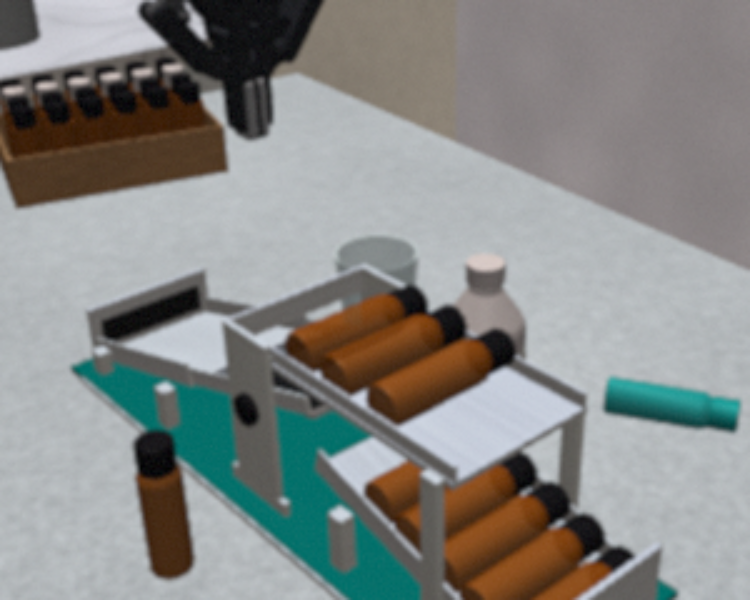

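The gate is now over, with its -y end raised near (300,385) and its +y end level with the empty chute. All the vials are undisturbed. Next I go over the shelf, behind vial3, with the fingers slightly apart for two contact points.

Emit:
apply_moves([
  [[-4,-0.4,0],0],
  [[-8,-0.4,0],0],
  [[-12,-0.4,0],0],
  [[-16,-0.4,0],0],
  [[-20,-0.4,0],0],
  [[-22,-0.4,0],0],
  [[-23,-0.4,0],0],
  [[-23,-0.4,0],0],
  [[-23,-0.4,0],0],
], claw=0.35)

```text
clock: 3.95
tcp_pos: [0.5187, -0.1363, 0.2314]
orientation: [-2.12, -2.316, 0.001]
contact_force: [0.6, 0.5, 0.2]
grip_width: 0.0299
```

Run:
```python
from h import *
shift(0,-.162,.137)
```

```text
clock 3.95 tcp [ 0.5187 -0.1363  0.2314] sorter [-0.0035 -0.1592] tilt [-0.002  0.001 -1.   ] F [0.6  0.46 0.16] w 0.029884232992633084
shift cm [-0.29  0.37  9.44] roll 0.0
```

Emit:
apply_moves([
  [[-0.3,0.2,3],0],
  [[-0.3,0.2,6],0],
  [[-0.3,0.2,8],0],
  [[-0.3,0.2,9],0],
  [[-0.3,0.2,9.3],0],
  [[-0.3,0.2,9.3],0],
  [[-0.3,0.2,9.3],0],
])

```text
clock: 4.53
tcp_pos: [0.5221, -0.1396, 0.1402]
orientation: [2.12, 2.317, 0.002]
contact_force: [-0.0, 0.5, 0.4]
grip_width: 0.03
```

Run:
```python
from h import *
shift(0,-.162,.137)
d=grab("side","pics/s3.png");cv2.imwrite("pics/s3c.png",cv2.resize(d["frame"][130:330,150:400],None,fx=3,fy=3))
```

```text
clock 4.5333 tcp [ 0.5221 -0.1396  0.1402] sorter [-0.0004 -0.1629] tilt [ 0.001  0.    -1.   ] F [-0.03  0.52  0.37] w 0.030049860052060614
shift cm [0.09 0.04 0.32] roll 0.001
```

View pics/s3c.png

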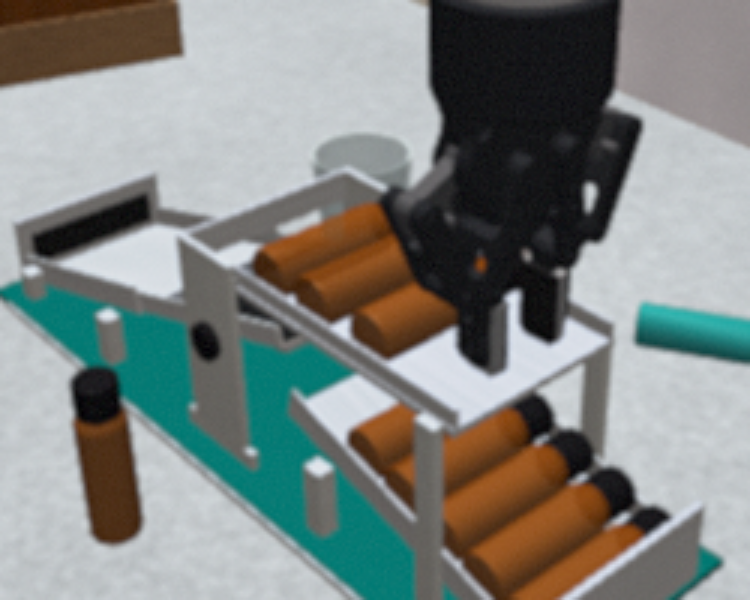

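Both fingertips stand inside the rails behind vial3, at about (483,360) and (545,330), and are clear of it. I'll lower 4 mm and push slowly.

Emit:
apply_moves([
  [[0,0,0.4],0],
  [[0.5,0,0.4],0],
  [[1,0,0.4],0],
  [[1.5,0,0.4],0],
  [[1.8,0,0.4],0],
  [[2.1,0,0.4],0],
  [[2.4,0,0.4],0],
  [[2.7,0,0.4],0],
  [[3,0,0.4],0],
  [[3.3,0,0.4],0],
])

```text
clock: 5.42
tcp_pos: [0.5184, -0.1071, 0.1353]
orientation: [-2.122, -2.317, 0.0]
contact_force: [-0.4, -0.1, -1.0]
grip_width: 0.0299
```

Emit:
apply_moves([
  [[0.3,0,0],0],
  [[0.6,0,0],0],
  [[0.9,0,0],0],
  [[1.2,0,0],0],
  [[1.5,0,0],0],
  [[1.8,0,0],0],
  [[2.1,0,0],0],
  [[2.4,0,0],0],
  [[2.4,0,0],0],
  [[2.4,0,0],0],
])

```text
clock: 6.25
tcp_pos: [0.5163, -0.0831, 0.1353]
orientation: [-2.121, -2.317, -0.0]
contact_force: [0.9, 0.1, 0.0]
grip_width: 0.0302
```

Run:
```python
from h import *
shift(0,-.09,.136)
d=grab("top","pics/t4.png");cv2.imwrite("pics/t4c.png",cv2.resize(d["frame"][185:295,145:395],None,fx=3.2,fy=3.2))
d=grab("side","pics/s4.png");cv2.imwrite("pics/s4c.png",cv2.resize(d["frame"][130:330,150:400],None,fx=3,fy=3))
```

```text
clock 6.25 tcp [ 0.5163 -0.0831  0.1353] sorter [-0.0012 -0.106 ] tilt [-0.  0. -1.] F [0.92 0.1  0.01] w 0.030170107554500048
shift cm [ 1.6   0.12 -0.07] roll 0.0
```

View pics/s4c.png

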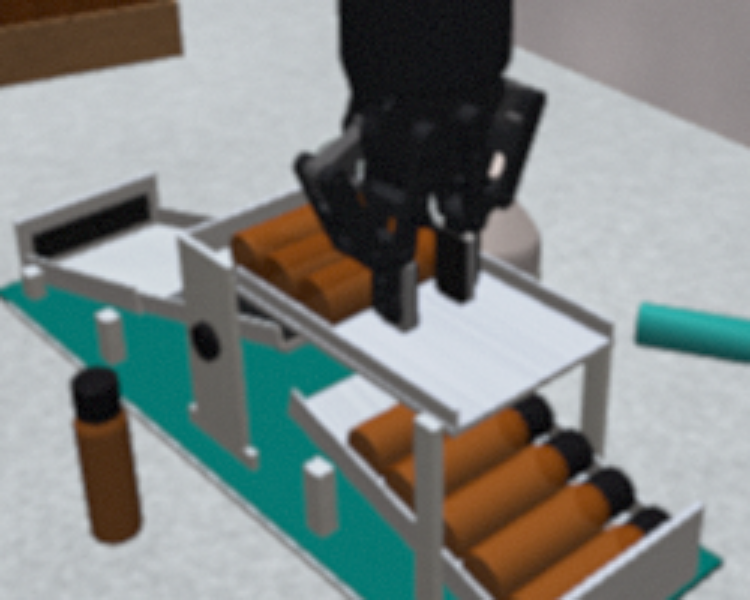

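The three vials are packed square against each other, with vial1 at the edge. I'll nudge vial1 over and let it roll.

Emit:
apply_moves([
  [[0.3,0,0],0],
  [[0.6,0,0],0],
  [[0.9,0,0],0],
  [[1.2,0,0],0],
  [[1.4,0,0],0],
  [[1.4,0,0],0],
  [[1.4,0,0],0],
  [[1.4,0,0],0],
  [[1.4,0,0],0],
  [[1.4,0,0],0],
])

```text
clock: 7.18
tcp_pos: [0.5151, -0.0697, 0.1353]
orientation: [2.122, 2.317, -0.0]
contact_force: [0.7, 0.2, -0.0]
grip_width: 0.0302
```

Run:
```python
from h import *
shift(0,-.066,.136)
d=grab("top","pics/t5.png");cv2.imwrite("pics/t5c.png",cv2.resize(d["frame"][150:330,145:395],None,fx=3.2,fy=3.2))
```

```text
clock 7.1833 tcp [ 0.5151 -0.0697  0.1353] sorter [-0.0012 -0.0926] tilt [ 0. -0. -1.] F [ 0.71  0.17 -0.02] w 0.030178453654633296
shift cm [ 2.66  0.12 -0.07] roll -0.0
```

View pics/t5c.png

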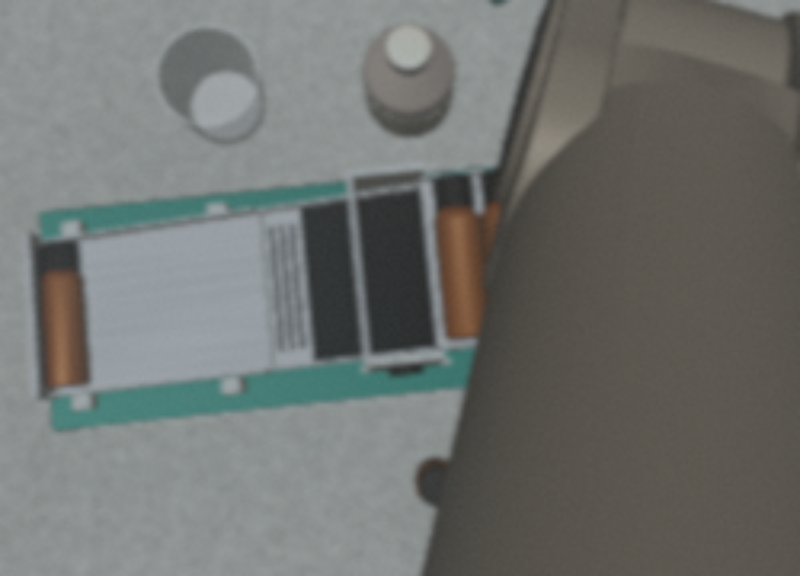

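Vial1 lies square against the empty chute's end stop at (65,315). Vial2 is at the edge at (460,260). Next I push vial2 over, then vial3.

Emit:
apply_moves([
  [[0.3,0,0],0],
  [[0.6,0,0],0],
  [[0.9,0,0],0],
  [[1.2,0,0],0],
  [[1.5,0,0],0],
  [[1.8,0,0],0],
  [[2.1,0,0],0],
  [[2.4,0,0],0],
  [[2.7,0,0],0],
  [[2.7,0,0],0],
])

```text
clock: 8.07
tcp_pos: [0.5127, -0.0417, 0.1352]
orientation: [-2.12, -2.318, -0.0]
contact_force: [-0.4, 0.5, 0.5]
grip_width: 0.0299
```

Emit:
apply_moves([
  [[0,0,0],0],
  [[0,0,0],0],
  [[0,0,0],0],
  [[0,0,0],0],
  [[0,0,0],0],
  [[0,0,0],0],
  [[0,0,0],0],
  [[0,0,0],0],
])

```text
clock: 8.73
tcp_pos: [0.5127, -0.0426, 0.1353]
orientation: [-2.122, -2.317, 0.0]
contact_force: [-0.8, 0.9, -0.8]
grip_width: 0.0298
```

Run:
```python
from h import *
shift(0,-.038,.136)
d=grab("top","pics/t6.png");cv2.imwrite("pics/t6c.png",cv2.resize(d["frame"][150:330,145:395],None,fx=3.2,fy=3.2))
```

```text
clock 8.7333 tcp [ 0.5127 -0.0426  0.1353] sorter [-0.0012 -0.0654] tilt [-0. -0. -1.] F [-0.84  0.88 -0.83] w 0.02979131126238623
shift cm [ 2.74  0.12 -0.07] roll -0.0
```

View pics/t6c.png

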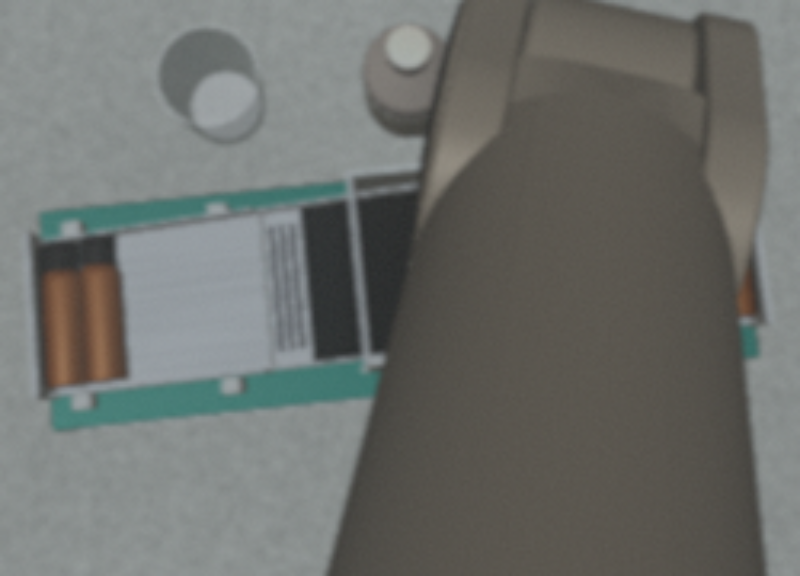

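Two vials are in the empty chute at (62,320) and (103,318). Now vial3, and then a retreat upward.

Emit:
apply_moves([
  [[0.3,0,0],0],
  [[0.6,0,0],0],
  [[0.9,0,0],0],
  [[1.2,0,0],0],
  [[1.5,0,0],0],
  [[1.8,0,0],0],
  [[2.1,0,0],0],
  [[2.4,0,0],0],
  [[2.7,0,0],0],
  [[2.7,0,0],0],
])

```text
clock: 9.62
tcp_pos: [0.5103, -0.0149, 0.1353]
orientation: [-2.12, -2.318, -0.0]
contact_force: [0.0, -0.5, 0.3]
grip_width: 0.0296
```

Emit:
apply_moves([
  [[0,0,0],0],
  [[0,0,0],0],
  [[-0.5,0,-1],0],
  [[-1,0,-4],0],
  [[-1,0,-8],0],
  [[-1,0,-12],0],
  [[-5,0,-12],0],
  [[-9,0,-12],0],
  [[-13,0,-12],0],
  [[-13,0,-12],0],
])

```text
clock: 10.45
tcp_pos: [0.5208, -0.155, 0.2573]
orientation: [2.131, 2.301, -0.002]
contact_force: [-0.7, -0.4, 0.6]
grip_width: 0.0298
```

Run:
```python
from h import *
shift(0,-.038,.136)
d=grab("top","pics/t7.png");e=grab("side","pics/s7.png")
cv2.imwrite("pics/f7.png",np.hstack([cv2.resize(x,(400,300)) for x in (d["frame"][150:330,145:385],e["frame"][110:350,120:440])]))
print(r.get_obs()["qvel"])
```

```text
clock 10.45 tcp [ 0.5208 -0.155   0.2573] sorter [-0.0031 -0.178 ] tilt [ 0.003 -0.005 -1.   ] F [-0.72 -0.39  0.58] w 0.02976639214582626
shift cm [14.07  0.12 12.06] roll -0.012
[-0.04218267 -0.00131381 -0.05135771  0.0151756  -0.00855827 -0.00126547
 -0.00869312]
```

View pics/f7.png

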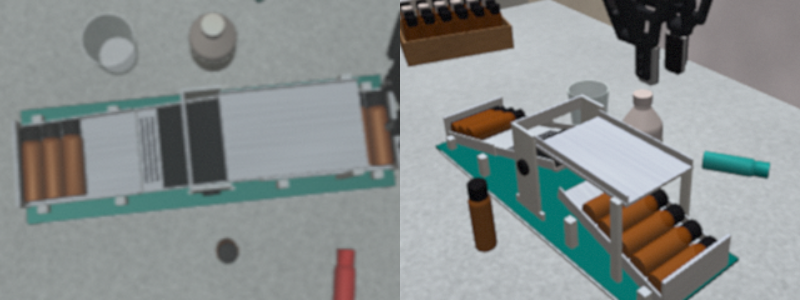

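All three vials lie square in the empty chute, the shelf is empty and the gate is over. The stored vials and bystanders are in place. I'll settle briefly and hand in.

Emit:
apply_moves([
  [[0,0,0],0],
  [[0,0,0],0],
  [[0,0,0],0],
  [[0,0,0],0],
  [[0,0,0],0],
  [[0,0,0],0],
])

```text
clock: 11.05
tcp_pos: [0.5218, -0.1447, 0.2553]
orientation: [-2.12, -2.318, -0.0]
contact_force: [-0.3, -0.2, -0.3]
grip_width: 0.03
```

```bash
python3 -c "
from h import *
print(r.hand_in())"
```

```text
the job is handed in; nothing more can be done
None
```

The job is done and handed in at about 11 s; `hand_in` gives no verdict. I pressed the tread with the shut fingertips until the gate rocked fully over, at about 25 N against the stop. I then pushed the three vials over the shelf's edge one at a time with two fingertips. The wrist force readings during the pushes stayed around 1 N, though they were taken only at the end of each move.

In the last top and side pictures:
- **Waiting vials:** all three lie square against the empty chute's end stop, and the shelf is empty.
- **Gate:** it is tilted to the empty chute; I judged this by eye and did not measure its angle.
- **Stored vials and bystanders:** the stored vials that are visible, the spare vial, the beaker and the reagent bottle look undisturbed.
- **Arm:** it was clear of everything and holding still.

No check failed or disagreed.

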